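# Sort the rinsed empties into the recycling trays

### The job

Sort the five empties into the low trays: the red-banded tin and the green drinks can into the grey tray, the white tub and the yellow bottle into the blue tray, and the amber glass jar into the green tray. Leave the jar untouched where it is until the other four are in their trays, then do it last. Stand each one upright and flat on its tray's floor, set down rather than dropped, and leave the lunch tin and the tumbler where they are.

Things in the scene. Friction and masses are not known exactly. Their poses are not given: they have to be found in the camera images.
- tin_mid (a point): short food tin, upright cylinder 54 mm diameter, 74 mm tall, bright steel with a wide red band round its side (kind: metal). This point is on its axis, half-way up. It starts standing upright on the shelf, loose; under 100 g.
- can_mid (a point): slim drinks can, upright cylinder 53 mm diameter, 92 mm tall, painted green with a silver top and a dark pull tab (kind: metal). This point is on its axis, half-way up. It starts standing upright on the shelf, loose; under 100 g.
- tub_mid (a point): white plastic tub with a white lid that has a blue spot in its middle, upright cylinder 59 to 61 mm diameter, 72 mm tall (kind: plastic). This point is on its axis, half-way up. It starts standing upright on the shelf, loose; under 100 g.
- bottle_mid (a point): yellow plastic bottle with a narrow red cap, 100 mm tall; its body is a 52 mm diameter cylinder up to 70 mm above its base, then narrows to the 29 mm wide cap (kind: plastic). This point is on its axis, half-way up. It starts standing upright on the shelf, loose; under 100 g.
- jar_mid (a point): amber glass jar with a brass-coloured lid, upright cylinder 60 mm diameter, 82 mm tall, 140 to 240 g (kind: glass). This point is on its axis, half-way up. It starts standing upright on the shelf, loose.
- grey_tray: grey low open tray for metal, fixed to the shelf, 97 mm along its x by 182 mm along its y, rim 18 mm high, walls 6 mm thick (85 x 170 mm inside), floor 4 mm thick. Origin: centre of its underside, on the shelf surface; its long side lies along its y axis, which may be turned a little from the world's y; z up
- blue_tray: blue low open tray for plastic, fixed to the shelf, 97 mm along its x by 182 mm along its y, rim 18 mm high, walls 6 mm thick (85 x 170 mm inside), floor 4 mm thick. Origin: centre of its underside, on the shelf surface; its long side lies along its y axis, which may be turned a little from the world's y; z up
- green_tray: green low open tray for glass, fixed to the shelf, 97 mm along its x by 182 mm along its y, rim 18 mm high, walls 6 mm thick (85 x 170 mm inside), floor 4 mm thick. Origin: centre of its underside, on the shelf surface; its long side lies along its y axis, which may be turned a little from the world's y; z up
- lunch_tin: bystander: grey insulated lunch tin with steel lid and wire handle, about 107 mm diameter, 131 mm tall over the handle, standing loose at the left of the work; origin at the centre of its underside
- tumbler: bystander: open steel tumbler, 72 mm diameter at the rim, 100 mm tall, standing loose at the right of the work; origin at the centre of its underside

How it is judged:
By the outcome, as a careful person would: the job done as asked, in the order asked, and still so for the second after the job is handed in, with the robot touching nothing.
It also fails if it takes over 136 s, if anything falls off the work surface, if the arm or the gripper's body presses on something with over 40 N, if the wrist force passes 120 N, or if a joint passes its speed limit or range.

### The arm

A 6-joint arm with a two-finger parallel gripper is mounted at the origin on the work surface. World frame = base frame: x ahead of the robot, y to its left, z up, the work surface at z = 0. Lengths are in m, angles in rad, forces in N, time in s.
With the tool pointing down it reaches from about 0.275 to 0.85 m from the base axis. Payload 19 kg.
Tool frame: the origin (TCP) lies at the very end of the fingers, on their centre line; the grasp point (between the pads) lies 19 mm behind it (robot.pinch_z is the distance from the TCP to the grasp point, in m); z points along the fingers, y is the line along which they close (so a half turn about z gives the same grasp; the last joint's range is limited). The gripper opens to 85 mm and grips with 20 to 120 N. Pads are 22 mm wide; open, the fingers measure 114 mm over their backs; the gripper's body (76 mm by 85 mm) begins 54 mm behind the grasp point. The pads swing forward as they close: fully open they stand 13 mm farther back than shut.
Start: joints at [-1.386, 0.15, 1.437, -0, 1.554, -0.134], TCP at [0.18, -0.546, 0.231] pointing down, gripper open.
Joint ranges: [-2.8, 2.8], [-0.68, 2.1], [0.12, 2.68], [-1.39, 4.53], [0.16, 2.79], [-2.81, 2.81]. Speed limits (rad/s): [1.89, 1.89, 2.22, 3.01, 3.01, 3.01].

### API

Orientations are given as a unit quaternion [w, x, y, z].
In Python, from station import robot, cams gives the robot as it stands.
- The arm moves only by the shell command python3 -m handwheel 'ROWS'. ROWS is JSON, a list of rows, each a list of 7 numbers: the shift along the tool's x, y, z in cm, then the turn, a rotation vector about the tool's x, y, z in degrees, then the gripper's target within -1 to 1 (shut at 1, half-way at 0, fully open at -1). In form: [[x, y, z, wx, wy, wz, hand], ...]. A call has 1 to 5 rows; each row shifts and turns the commanded pose from where the row before left it, along the tool's axes as they then stand; what a row does not reach is not made up. A row lasts 1/10 s, in which the tool goes at most 50 mm and 8.59 degrees, less where a joint would pass 70% of its speed; a pose out of reach is approached as far as the arm can. A call is refused whole if a number of a shift passes 5 or a number of a turn 8.59, either way. A call with a gripper value outside its range is refused whole. The fingers move at their own pace and stop on an object; the grip force is fixed at half the most. Time passes only in rows, so rows that do not move let the fingers close. It gives the time, the measured TCP pose, the force, the opening and the grip force at its end, in the units of the state.
- robot.state(): the state, without advancing time (a new reading comes with each control period).
- cams.capture(name): name is "scene" or "top" or "wrist"; returns a dict with "color" (400x640x3 uint8, red, green, blue), "vertical_fov" (degrees; the focal length in pixels is half the picture's height over the tangent of half this angle, whatever the lens; pixels are square), "cx", "cy" (the principal point, pixels), "R" (3x3) and "t" (3): a world point X has camera coordinates R X + t. Camera axes: x right, y down, z forward; pixel columns grow to the right and rows downward; lengths in m; the calibration is good to about 2 mm. The wrist camera is an equidistant fisheye: a pixel r from the principal point sees the ray r / f radians off the axis. A picture is of the moment at which its call begins. There is no depth.
- robot.finish_job(): hands the job in; it is judged then, once.
The state is a dict: "t": time; "q": joint angles; "dq": joint speeds; "effort": joint torques, N m; "position": TCP position; "tcp_rot": TCP orientation; "ft_force": force on the tool from outside, world axes, zero at the start; "moment": the same for the moment, N m; "gripper_width": finger opening in m; "gripper_force": force on a finger pad.
Only numpy, scipy, OpenCV 4.12 (cv2) and the standard library are available. Lean on these libraries where they do the work, as an engineer would, in place of code of your own. Each camera call takes 0.05 s, during which the arm holds its last target. There are 200 camera calls.

## Working session

There is one attempt and no reset: what is moved stays moved. The work goes in short steps, Python scripts to look and compute and a shell command to move; the robot and the scene stay as the last step left them, time stands still between calls to the robot, and variables do not carry over. Pictures are saved under pics/ and viewed, at most 14 in all, crops included, and the job is handed in when it is done.

```bash
mkdir -p pics; ls; python3 - <<'E'
from station import robot,cams
import cv2
print(robot.state())
for n in("scene","top"):
    c=cams.capture(n);cv2.imwrite(f"pics/{n}0.png",c["color"][:,:,::-1]);print(n,c["vertical_fov"],c["cx"],c["cy"],c["R"],c["t"])
E
```

```text
pics
{'t': 0.0, 'q': array([-1.38599843e+00,  1.50945133e-01,  1.43800296e+00,  9.36321508e-06,
        1.55380675e+00, -1.33994348e-01]), 'dq': array([ 1.24067865e-03, -9.21607629e-05, -1.02726206e-03,  8.21747695e-05,
       -5.53219014e-05, -4.79623864e-04]), 'effort': array([-5.55997558e-04, -7.13052821e+01, -5.70869386e+01, -1.07600690e-04,
        9.03698296e-03,  6.95637391e-05]), 'position': array([ 0.18015886, -0.54579323,  0.23071271]), 'tcp_rot': array([-5.81024611e-04,  9.87323158e-01,  1.58721905e-01, -1.00798362e-05]), 'ft_force': array([-0.62687212,  0.35163157, -0.05256244]), 'moment': array([ 0.0129718 , -0.04300574,  0.01067109]), 'gripper_force': 0.0, 'gripper_width': 0.08567905781919359}
scene 51.41055197996022 312.7794463640899 192.02219437627375 [[-0.09525918  0.99533343  0.0153965 ]
 [ 0.65713659  0.07449456 -0.75008137]
 [-0.74772802 -0.06133453 -0.66116631]] [ 0.03664443 -0.27276456  1.51849815]
top 43.86918946492666 318.15938914217475 207.866924201902 [[-0.02449583 -0.99964477 -0.01050167]
 [-0.99266165  0.02556636 -0.11819144]
 [ 0.11841795  0.00752941 -0.99293529]] [0.00806166 0.48896334 1.37372622]
```

View pics/top0.png

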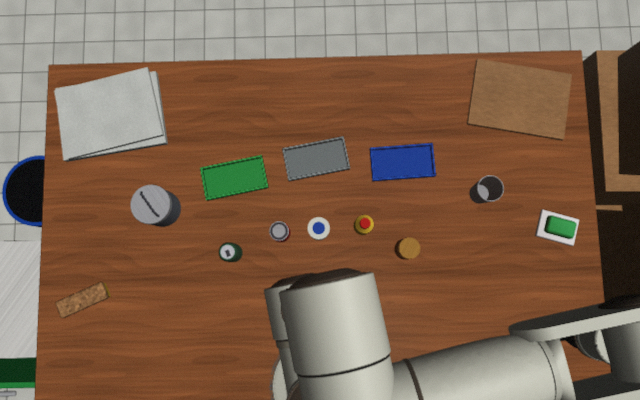

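View pics/scene0.png

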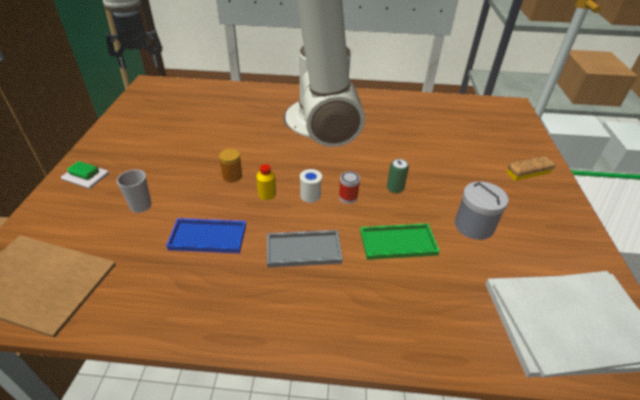

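The top view shows green can ~(230,252), tin (279,231), tub (318,228), bottle (364,224) and jar (408,248). The trays are green (235,178), grey (316,159) and blue (402,162). Next, an enlarged crop for closer readings.

```bash
python3 - <<'E'
import cv2
im=cv2.imread("pics/top0.png")[130:275,190:450]
cv2.imwrite("pics/topc.png",cv2.resize(im,None,fx=3,fy=3,interpolation=cv2.INTER_CUBIC))
E
```

```text
(no output)
```

View pics/topc.png

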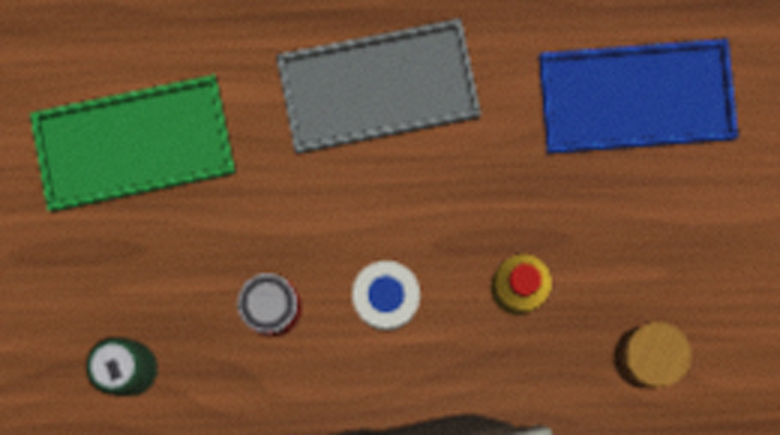

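```bash
cat > h.py <<'E'
import numpy as np
R=np.array([[-0.02449583,-0.99964477,-0.01050167],[-0.99266165,0.02556636,-0.11819144],[0.11841795,0.00752941,-0.99293529]]);t=np.array([0.00806166,0.48896334,1.37372622])
f=200/np.tan(np.radians(43.86918946492666/2));c=np.array([318.15938914217475,207.866924201902])
def ray(u,v,z,R=R,t=t,f=f,c=c):
    d=R.T@np.array([(u-c[0])/f,(v-c[1])/f,1]);o=-R.T@t
    return (o+d*(z-o[2])/d[2])[:2]
E
python3 - <<'E'
from h import *
cr=lambda p,z:ray((p[0]+.5)/3-.5+190,(p[1]+.5)/3-.5+130,z)
for n,p,z in[("can",(112,367),.092),("tin",(267,302),.074),("tub",(386,294),.072),("bottle",(525,281),.1),("jar",(658,354),.082)]:
    w=cr(p,z);print(n,w.round(4),np.hypot(*w).round(3),z)
for n,C in dict(green=[(32,115),(215,77),(234,172),(50,211)],grey=[(279,55),(461,20),(480,117),(298,152)],blue=[(540,55),(727,40),(738,136),(549,153)]).items():
    W=np.array([cr(p,.018) for p in C]);d=(W[0]+W[3]-W[1]-W[2])/2
    m=W.mean(0);a=np.arctan2(d[0],d[1]); u=d/np.hypot(*d)
    print(n,m.round(4),"len",np.hypot(*d).round(3),"wid",np.hypot(*((W[0]+W[1]-W[2]-W[3])/2)).round(3),"yaw deg",-np.degrees(a).round(1),"spots L/R",(m+.042*u).round(4),(m-.042*u).round(4))
E
```

```text
can [0.369  0.2419] 0.441 0.092
tin [0.4249 0.1044] 0.438 0.074
tub [ 0.4296 -0.0037] 0.43 0.072
bottle [ 0.4358 -0.1278] 0.454 0.1
jar [ 0.3688 -0.2459] 0.443 0.082
green [0.5843 0.2356] len 0.179 wid 0.095 yaw deg 10.5 spots L/R [0.5767 0.2769] [0.592  0.1943]
grey [ 0.6344 -0.002 ] len 0.178 wid 0.097 yaw deg 9.6 spots L/R [0.6274 0.0395] [ 0.6413 -0.0434]
blue [ 0.6179 -0.2497] len 0.181 wid 0.095 yaw deg 3.4 spots L/R [ 0.6154 -0.2078] [ 0.6204 -0.2916]
```

Tray sizes (180 x 96 mm) and reach are plausible. First turn the tool so that its y lies along world x (its x is then world +y), about -72° about z.

```bash
python3 -m handwheel '[[0,0,0,0,0,-8,-1],[0,0,0,0,0,-8,-1],[0,0,0,0,0,-8,-1],[0,0,0,0,0,-8,-1],[0,0,0,0,0,-8,-1]]'; python3 -m handwheel '[[0,0,0,0,0,-8,-1],[0,0,0,0,0,-8,-1],[0,0,0,0,0,-8,-1],[0,0,0,0,0,-7.7,-1],[0,0,0,0,0,0,-1]]'
```

```text
t: 0.6
position: [0.1802, -0.5459, 0.2309]
tcp_rot: [-0.0, 0.872, 0.489, 0.0]
ft_force: [-0.2, -0.7, 0.1]
gripper_width: 0.0855
gripper_force: 0.0
t: 1.1
position: [0.1802, -0.5459, 0.2309]
tcp_rot: [-0.0, 0.706, 0.708, 0.0]
ft_force: [-0.2, 0.6, -0.1]
gripper_width: 0.0852
gripper_force: 0.0
```

```bash
python3 -m handwheel '[[4.18,2.55,0,0,0,0,-1],[4.18,2.55,0,0,0,0,-1],[4.18,2.55,0,0,0,0,-1],[4.18,2.55,0,0,0,0,-1],[4.18,2.55,0,0,0,0,-1]]' >/dev/null; python3 -m handwheel '[[4.18,2.55,0,0,0,0,-1],[4.18,2.55,0,0,0,0,-1],[4.18,2.55,0,0,0,0,-1],[4.18,2.55,0,0,0,0,-1],[4.18,2.55,0,0,0,0,-1]]';python3 -m handwheel '[[0,0,0,0,0,0,-1],[0,0,0,0,0,0,-1]]'
python3 - <<'E'
from station import cams
import cv2
c=cams.capture("wrist");cv2.imwrite("pics/w1.png",c["color"][:,:,::-1]);print({k:c[k] for k in("vertical_fov","cx","cy","R","t")})
E
```

```text
t: 2.1
position: [0.436, -0.1262, 0.2315]
tcp_rot: [0.0, 0.709, 0.705, 0.0]
ft_force: [1.3, -0.9, 0.1]
gripper_width: 0.0856
gripper_force: 0.0
t: 2.3
position: [0.4357, -0.1272, 0.2311]
tcp_rot: [-0.0, 0.708, 0.707, -0.0]
ft_force: [-0.4, -1.5, 0.3]
gripper_width: 0.0853
gripper_force: 0.0
{'vertical_fov': 65.70646984690485, 'cx': 319.37717127095476, 'cy': 198.7393025258151, 'R': array([[ 9.99999338e-01, -1.10421288e-03, -3.23557662e-04],
       [-9.43223364e-04, -9.47713180e-01,  3.19121980e-01],
       [-6.59018462e-04, -3.19121463e-01, -9.47713595e-01]]), 't': array([-0.43635658, -0.16167566,  0.33997552])}
```

View pics/w1.png

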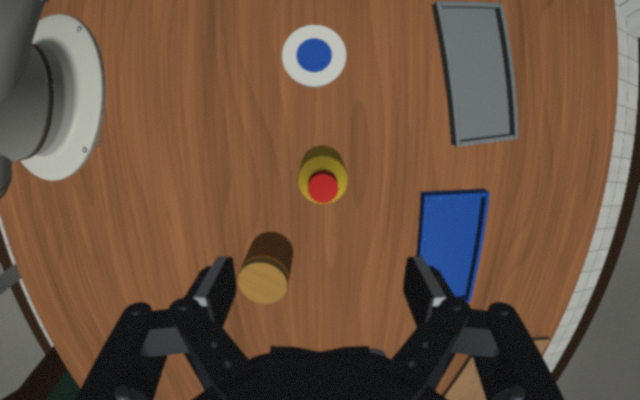

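The wrist view shows bottle cap at (323,187), tub lid (314,55), jar lid (263,283). The blue tray's rim corners read (421,192), (488,191), (471,303).

```bash
cat >> h.py <<'E'
def fish(u,v,z,cam):
    f=200/np.tan(np.radians(cam["vertical_fov"]/2));d=np.array([u-cam["cx"],v-cam["cy"]]);r=np.hypot(*d);th=r/f
    k=np.array([*(d/r*np.sin(th)),np.cos(th)]);R=np.array(cam["R"]);t=np.array(cam["t"])
    d=R.T@k;o=-R.T@t;return (o+d*(z-o[2])/d[2])[:2]
E
python3 - <<'E'
from h import *
cam=dict(vertical_fov=65.70646984690485,cx=319.377,cy=198.739,R=[[ 9.99999338e-01,-1.10421288e-03,-3.23557662e-04],[-9.43223364e-04,-9.47713180e-01,3.19121980e-01],[-6.59018462e-04,-3.19121463e-01,-9.47713595e-01]],t=[-0.43635658,-0.16167566,0.33997552])
for p in [(323,187,.1),(314,55,.072),(263,283,.082),(421,192,.018),(488,191,.018)]: print(fish(*p,cam).round(4))
E
```

```text
[ 0.4396 -0.126 ]
[ 0.4313 -0.0029]
[ 0.3719 -0.2446]
[ 0.563  -0.1562]
[ 0.6613 -0.1543]
```

The two views agree within 2–4 mm, so descend on the bottle and grip.

```bash
python3 -m handwheel '[[0.05,0.2,4,0,0,0,-1],[0,0,5,0,0,0,-1],[0,0,5,0,0,0,-1],[0,0,3.6,0,0,0,-1],[0,0,2,0,0,0,-1]]'; python3 -m handwheel '[[0,0,0,0,0,0,0.3],[0,0,0,0,0,0,0.6],[0,0,0,0,0,0,1],[0,0,0,0,0,0,1],[0,0,0,0,0,0,1]]';python3 -m handwheel '[[0,0,0,0,0,0,1],[0,0,0,0,0,0,1],[0,0,0,0,0,0,1]]'
```

```text
t: 2.85
position: [0.4354, -0.1285, 0.0324]
tcp_rot: [-0.002, 0.709, 0.705, -0.001]
ft_force: [0.5, 0.2, 1.0]
gripper_width: 0.0854
gripper_force: 0.0
t: 3.35
position: [0.4382, -0.1285, 0.037]
tcp_rot: [0.001, 0.708, 0.707, 0.0]
ft_force: [-1.3, -3.5, 8.9]
gripper_width: 0.0504
gripper_force: 63.0
t: 3.65
position: [0.4382, -0.1285, 0.037]
tcp_rot: [0.001, 0.707, 0.707, 0.0]
ft_force: [-1.8, -3.5, 8.8]
gripper_width: 0.0502
gripper_force: 63.0
```

```bash
python3 -m handwheel '[[0,0,-1,0,0,0,1],[0,0,-2,0,0,0,1],[0,0,-3,0,0,0,1],[0,0,-3,0,0,0,1],[0,0,-2,0,0,0,1]]'; python3 -m handwheel '[[-1,1.2,0,0,0,0,1],[-2,2.4,0,0,0,0,1],[-2.6,3,0,0,0,0,1],[-2.6,3,0,0,0,0,1],[-2.6,3,0,0,0,0,1]]'>/dev/null;python3 -m handwheel '[[-2.6,3,0,0,0,0,1],[-2,2,0,0,0,0,1],[-0.8,0.8,0,0,0,0,1],[0,0,0,0,0,0,1],[0,0,0,0,0,0,1]]'
```

```text
t: 4.15
position: [0.4379, -0.1279, 0.1487]
tcp_rot: [0.001, 0.707, 0.707, 0.001]
ft_force: [1.2, -0.8, -0.5]
gripper_width: 0.0502
gripper_force: 62.6
t: 5.15
position: [0.621, -0.2895, 0.146]
tcp_rot: [0.0, 0.707, 0.707, 0.0]
ft_force: [0.2, 0.6, -0.5]
gripper_width: 0.0507
gripper_force: 62.6
```

```bash
python3 - <<'E'
from station import cams
import cv2
c=cams.capture("wrist");cv2.imwrite("pics/w2.png",c["color"][:,:,::-1]);print({k:c[k].tolist() for k in("R","t")})
E
```

```text
{'R': [[0.9999997420883183, -0.0006390375415665779, 0.00032780225609744065], [-0.0007102301085633613, -0.9477235789253386, 0.3190917008042398], [0.00010675435131222477, -0.3190918513217943, -0.9477237883600582]], 't': [-0.6218738447989159, -0.2882552506774855, 0.20711618044364274]}
```

View pics/w2.png

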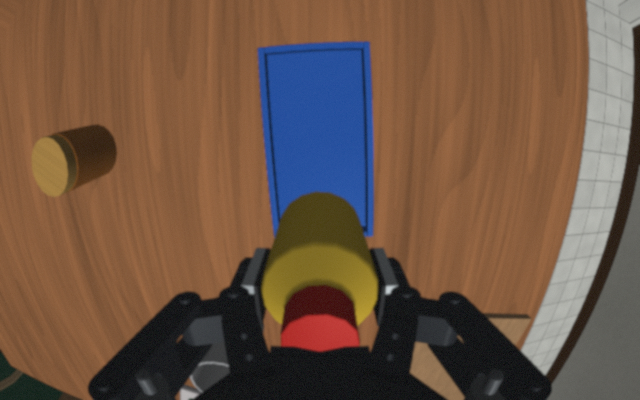

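The bottle hangs upright in the grip over the blue tray. Rim corners read (259,49) and (370,42), with side points at (372,235) and (273,230).

```bash
python3 - <<'E'
from h import *
cam=dict(vertical_fov=65.70646984690485,cx=319.377,cy=198.739,R=[[0.9999997420883183,-0.0006390375415665779,0.00032780225609744065],[-0.0007102301085633613,-0.9477235789253386,0.3190917008042398],[0.00010675435131222477,-0.3190918513217943,-0.9477237883600582]],t=[-0.6218738447989159,-0.2882552506774855,0.20711618044364274])
for p in [(259,49),(370,42),(372,235),(273,230)]: print(fish(*p,.018,cam).round(4))
E
```

```text
[ 0.5698 -0.1625]
[ 0.6652 -0.1567]
[ 0.6729 -0.3359]
[ 0.5769 -0.3303]
```

```bash
python3 -m handwheel '[[-0.2,0.2,2,0,0,0,1],[0,0,3.5,0,0,0,1],[0,0,3,0,0,0,1],[0,0,1.3,0,0,0,1],[0,0,0,0,0,0,1]]'; python3 -m handwheel '[[0,0,0.2,0,0,0,1],[0,0,0.2,0,0,0,1],[0,0,0.1,0,0,0,1],[0,0,0,0,0,0,1]]'
```

```text
t: 5.7
position: [0.6225, -0.291, 0.0464]
tcp_rot: [-0.001, 0.707, 0.707, -0.0]
ft_force: [-0.7, -1.0, 0.3]
gripper_width: 0.0504
gripper_force: 62.5
t: 6.1
position: [0.6236, -0.2919, 0.0429]
tcp_rot: [0.0, 0.707, 0.707, 0.0]
ft_force: [-1.4, 0.6, -1.0]
gripper_width: 0.0504
gripper_force: 62.6
```

```bash
python3 -m handwheel '[[0,0,0.1,0,0,0,1],[0,0,0,0,0,0,1]]'; python3 -m handwheel '[[0,0,0.1,0,0,0,1],[0,0,0,0,0,0,1]]'; python3 -m handwheel '[[0,0,0.1,0,0,0,1],[0,0,0,0,0,0,1]]'
```

```text
t: 6.3
position: [0.6233, -0.2918, 0.0413]
tcp_rot: [-0.0, 0.707, 0.707, 0.0]
ft_force: [-0.4, 0.4, -1.1]
gripper_width: 0.0504
gripper_force: 62.6
t: 6.5
position: [0.6235, -0.2918, 0.0411]
tcp_rot: [0.0, 0.707, 0.707, 0.0]
ft_force: [-3.1, 1.8, 7.7]
gripper_width: 0.0503
gripper_force: 63.3
t: 6.7
position: [0.6235, -0.2918, 0.041]
tcp_rot: [0.0, 0.707, 0.707, 0.0]
ft_force: [-7.4, 4.1, 18.6]
gripper_width: 0.0502
gripper_force: 64.3
```

Contact as predicted. Release, rise, go to the tub.

```bash
python3 -m handwheel '[[0,0,-0.15,0,0,0,1],[0,0,0,0,0,0,0.2],[0,0,0,0,0,0,-0.4],[0,0,0,0,0,0,-1],[0,0,0,0,0,0,-1]]'; python3 -m handwheel '[[0,0,0,0,0,0,-1],[0,0,-1.5,0,0,0,-1],[0,0,-4.5,0,0,0,-1],[0,0,-5,0,0,0,-1],[0,0,-5,0,0,0,-1]]';python3 -m handwheel '[[3.6,-2.4,0,0,0,0,-1],[3.6,-2.4,0,0,0,0,-1],[3.6,-2.4,0,0,0,0,-1],[3.6,-2.4,0,0,0,0,-1],[3.6,-2.4,0,0,0,0,-1]]' >/dev/null;python3 -m handwheel '[[3.6,-2.4,0,0,0,0,-1],[3.6,-2.4,0,0,0,0,-1],[3.65,-2.5,0,0,0,0,-1],[0,0,0,0,0,0,-1],[0,0,0,0,0,0,-1]]'
python3 - <<'E'
from station import cams
import cv2
c=cams.capture("wrist");cv2.imwrite("pics/w3.png",c["color"][:,:,::-1]);print({k:c[k].tolist() for k in("R","t")})
E
```

```text
t: 7.2
position: [0.6233, -0.2917, 0.0406]
tcp_rot: [-0.0, 0.707, 0.707, -0.0]
ft_force: [0.3, -0.7, 0.1]
gripper_width: 0.0851
gripper_force: 0.0
t: 7.7
position: [0.623, -0.2915, 0.2039]
tcp_rot: [0.0, 0.707, 0.707, 0.0]
ft_force: [0.1, 0.7, 0.0]
gripper_width: 0.0856
gripper_force: 0.0
t: 8.7
position: [0.4305, -0.0027, 0.2022]
tcp_rot: [0.001, 0.707, 0.707, 0.001]
ft_force: [0.9, -0.3, 0.3]
gripper_width: 0.0854
gripper_force: 0.0
{'R': [[0.9999964019439425, 0.0011542476066302436, 0.0024215308447292846], [0.0003196832017618954, -0.9475396711006719, 0.31963802885933573], [0.002663437969973812, -0.319636104661056, -0.9475366307933887]], 't': [-0.431545107736524, -0.035056396133624455, 0.35083989665537835]}
```

View pics/w3.png

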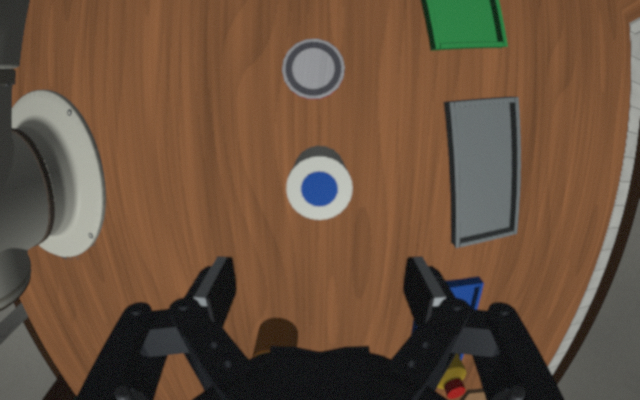

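Tub lid at (319,188), tin top at (313,69), grey tray corners (447,102), (518,97), (519,233), (455,245). The bottle stands in the blue tray.

```bash
python3 - <<'E'
from h import *
cam=dict(vertical_fov=65.70646984690485,cx=319.377,cy=198.739,R=[[0.9999964019439425,0.0011542476066302436,0.0024215308447292846],[0.0003196832017618954,-0.9475396711006719,0.31963802885933573],[0.002663437969973812,-0.319636104661056,-0.9475366307933887]],t=[-0.431545107736524,-0.035056396133624455,0.35083989665537835])
for p in [(319,188,.072),(313,69,.074)]+[(*p,.018) for p in((447,102),(518,97),(519,233),(455,245))]: print(fish(*p,cam).round(4))
E
```

```text
[ 0.431  -0.0022]
[0.4258 0.1048]
[0.5716 0.0814]
[0.6692 0.0979]
[ 0.7045 -0.0801]
[ 0.6039 -0.0928]
```

```bash
python3 -m handwheel '[[0,0,3,0,0,0,-1],[0,0,5,0,0,0,-1],[0,0,5,0,0,0,-1],[0,0,3,0,0,0,-1],[0,0,1.1,0,0,0,-1]]'; python3 -m handwheel '[[0,0,0,0,0,0,0],[0,0,0,0,0,0,0.3],[0,0,0,0,0,0,1],[0,0,0,0,0,0,1],[0,0,0,0,0,0,1]]';python3 -m handwheel '[[0,0,0,0,0,0,1],[0,0,0,0,0,0,1]]'
```

```text
t: 9.25
position: [0.4295, -0.0037, 0.0272]
tcp_rot: [-0.002, 0.708, 0.706, -0.001]
ft_force: [0.8, -0.1, 0.2]
gripper_width: 0.0852
gripper_force: 0.0
t: 9.75
position: [0.4318, -0.0035, 0.0316]
tcp_rot: [0.001, 0.707, 0.707, 0.001]
ft_force: [-0.2, -1.3, 8.9]
gripper_width: 0.058
gripper_force: 64.4
t: 9.95
position: [0.4318, -0.0035, 0.0316]
tcp_rot: [0.001, 0.707, 0.707, 0.001]
ft_force: [0.1, -1.7, 8.2]
gripper_width: 0.058
gripper_force: 64.4
```

```bash
python3 -m handwheel '[[0,0,-1,0,0,0,1],[0,0,-3,0,0,0,1],[0,0,-3,0,0,0,1],[0,0,-3,0,0,0,1],[0,0,-2,0,0,0,1]]'; python3 -m handwheel '[[-1.5,1.4,0,0,0,0,1],[-2.9,2.7,0,0,0,0,1],[-2.9,2.7,0,0,0,0,1],[-2.9,2.7,0,0,0,0,1],[-2.9,2.7,0,0,0,0,1]]'>/dev/null;python3 -m handwheel '[[-2.9,2.7,0,0,0,0,1],[-2.9,2.6,0,0,0,0,1],[-1.5,1.2,0,0,0,0,1],[0,0,0,0,0,0,1],[0,0,0,0,0,0,1]]';python3 -m handwheel '[[0,0,2,0,0,0,1],[0,0,4,0,0,0,1],[0,0,3.4,0,0,0,1],[0,0,1.3,0,0,0,1],[0,0,0.3,0,0,0,1]]';python3 -m handwheel '[[0,0,0.2,0,0,0,1],[0,0,0,0,0,0,1]]'
```

```text
t: 10.45
position: [0.431, -0.0032, 0.1533]
tcp_rot: [0.001, 0.707, 0.707, 0.001]
ft_force: [0.4, -0.1, -1.2]
gripper_width: 0.0583
gripper_force: 64.2
t: 11.45
position: [0.6173, -0.2072, 0.1505]
tcp_rot: [-0.0, 0.707, 0.707, 0.0]
ft_force: [0.1, 0.8, -0.0]
gripper_width: 0.058
gripper_force: 64.3
t: 11.95
position: [0.6168, -0.2065, 0.0394]
tcp_rot: [-0.001, 0.707, 0.707, -0.0]
ft_force: [0.0, -1.0, 0.4]
gripper_width: 0.0579
gripper_force: 64.3
t: 12.15
position: [0.6181, -0.2075, 0.0396]
tcp_rot: [0.001, 0.707, 0.707, 0.0]
ft_force: [-0.3, 0.3, -0.4]
gripper_width: 0.058
gripper_force: 64.3
```

```bash
python3 -m handwheel '[[0,0,0.2,0,0,0,1],[0,0,0.1,0,0,0,1],[0,0,0,0,0,0,1]]'; python3 -m handwheel '[[0,0,0.1,0,0,0,1],[0,0,0,0,0,0,1]]';python3 -m handwheel '[[0,0,0.1,0,0,0,1],[0,0,0,0,0,0,1]]'
```

```text
t: 12.45
position: [0.6177, -0.2074, 0.0356]
tcp_rot: [0.001, 0.707, 0.707, 0.0]
ft_force: [-0.9, 0.4, 4.9]
gripper_width: 0.0578
gripper_force: 64.7
t: 12.65
position: [0.6178, -0.2074, 0.0356]
tcp_rot: [0.001, 0.707, 0.707, 0.0]
ft_force: [-7.2, 3.0, 16.8]
gripper_width: 0.0577
gripper_force: 66.1
t: 12.85
position: [0.6178, -0.2075, 0.0356]
tcp_rot: [0.001, 0.707, 0.707, 0.0]
ft_force: [-10.8, 5.2, 28.8]
gripper_width: 0.0579
gripper_force: 67.3
```

```bash
python3 -m handwheel '[[0,0,-0.2,0,0,0,1],[0,0,0,0,0,0,0.4],[0,0,0,0,0,0,-0.2],[0,0,0,0,0,0,-1],[0,0,0,0,0,0,-1]]'; python3 -m handwheel '[[0,0,0,0,0,0,-1],[0,0,-1.5,0,0,0,-1],[0,0,-5,0,0,0,-1],[0,0,-5,0,0,0,-1],[0,0,-5,0,0,0,-1]]';python3 -m handwheel '[[3.9,-2.4,0,0,0,0,-1],[3.9,-2.4,0,0,0,0,-1],[3.9,-2.4,0,0,0,0,-1],[3.9,-2.4,0,0,0,0,-1],[3.9,-2.4,0,0,0,0,-1]]' >/dev/null;python3 -m handwheel '[[3.9,-2.4,0,0,0,0,-1],[3.9,-2.4,0,0,0,0,-1],[3.9,-2.4,0,0,0,0,-1],[0,0,0,0,0,0,-1],[0,0,0,0,0,0,-1]]'
python3 - <<'E'
from station import cams
import cv2
a=cams.capture("top")["color"][130:275,190:450,::-1];cv2.imwrite("pics/t4.png",cv2.resize(a,None,fx=3,fy=3,interpolation=cv2.INTER_CUBIC))
E
```

```text
t: 13.35
position: [0.6174, -0.2073, 0.0346]
tcp_rot: [-0.0, 0.707, 0.707, 0.0]
ft_force: [-0.3, -0.4, 0.3]
gripper_width: 0.0838
gripper_force: 0.0
t: 13.85
position: [0.617, -0.2071, 0.2029]
tcp_rot: [0.0, 0.707, 0.707, 0.0]
ft_force: [0.8, -0.9, 0.1]
gripper_width: 0.0853
gripper_force: 0.0
t: 14.85
position: [0.4254, 0.1056, 0.201]
tcp_rot: [0.001, 0.707, 0.708, 0.001]
ft_force: [0.6, -0.3, -0.6]
gripper_width: 0.0855
gripper_force: 0.0
```

View pics/t4.png

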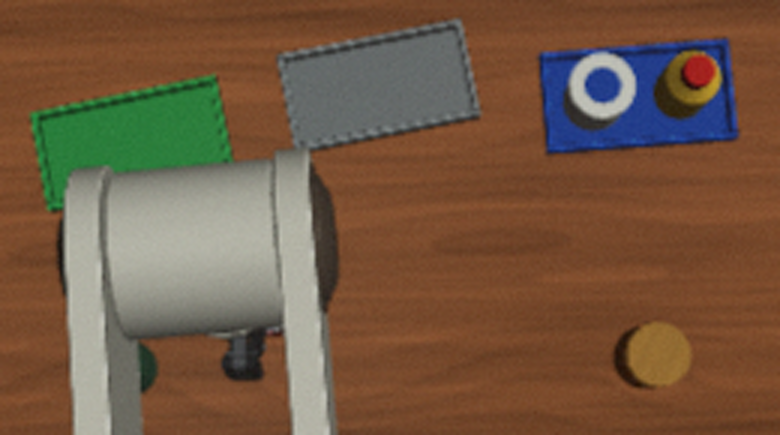

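Tub (602,85) and bottle (699,70) both stand inside the blue tray. Now the tin.

```bash
python3 -m handwheel '[[-0.05,0,3,0,0,0,-1],[0,0,5,0,0,0,-1],[0,0,5,0,0,0,-1],[0,0,3,0,0,0,-1],[0,0,1,0,0,0,-1]]'; python3 -m handwheel '[[0,0,0,0,0,0,0],[0,0,0,0,0,0,0.3],[0,0,0,0,0,0,1],[0,0,0,0,0,0,1],[0,0,0,0,0,0,1]]';python3 -m handwheel '[[0,0,0,0,0,0,1],[0,0,0,0,0,0,1]]'
```

```text
t: 15.4
position: [0.4246, 0.1032, 0.0272]
tcp_rot: [-0.001, 0.708, 0.706, -0.002]
ft_force: [-0.2, 0.3, 0.8]
gripper_width: 0.0855
gripper_force: 0.0
t: 15.9
position: [0.427, 0.1043, 0.0319]
tcp_rot: [0.001, 0.707, 0.707, 0.001]
ft_force: [0.4, -1.6, 7.4]
gripper_width: 0.053
gripper_force: 62.7
t: 16.1
position: [0.4269, 0.1043, 0.0318]
tcp_rot: [0.001, 0.707, 0.707, 0.001]
ft_force: [-0.2, -2.6, 7.5]
gripper_width: 0.0526
gripper_force: 62.7
```

```bash
python3 -m handwheel '[[0,0,-1,0,0,0,1],[0,0,-3,0,0,0,1],[0,0,-3,0,0,0,1],[0,0,-3,0,0,0,1],[0,0,-2,0,0,0,1]]'; python3 -m handwheel '[[-1.1,1.6,0,0,0,0,1],[-2,3,0,0,0,0,1],[-2,3,0,0,0,0,1],[-2,3,0,0,0,0,1],[-2,3,0,0,0,0,1]]'>/dev/null;python3 -m handwheel '[[-2,3,0,0,0,0,1],[-2,3,0,0,0,0,1],[-1.5,2,0,0,0,0,1],[0,0,0,0,0,0,1],[0,0,0,0,0,0,1]]'
python3 - <<'E'
from station import cams
import cv2
c=cams.capture("wrist");cv2.imwrite("pics/w5.png",c["color"][:,:,::-1]);print({k:c[k].tolist() for k in("R","t")})
E
```

```text
t: 16.6
position: [0.4262, 0.1044, 0.1536]
tcp_rot: [0.001, 0.707, 0.707, 0.001]
ft_force: [0.5, -0.8, -0.5]
gripper_width: 0.053
gripper_force: 63.0
t: 17.6
position: [0.6416, -0.0425, 0.1494]
tcp_rot: [-0.0, 0.708, 0.707, -0.0]
ft_force: [-0.4, 0.5, -0.7]
gripper_width: 0.0527
gripper_force: 63.1
{'R': [[0.9999990386650366, -0.0012186808224131712, -0.0006614272895393987], [-0.0009440941236893872, -0.9477789301139069, 0.3189266503734463], [-0.0010155566413943833, -0.3189257193284887, -0.9477791695302854]], 't': [-0.6421689892102805, -0.05509347646303919, 0.2899741982108804]}
```

View pics/w5.png

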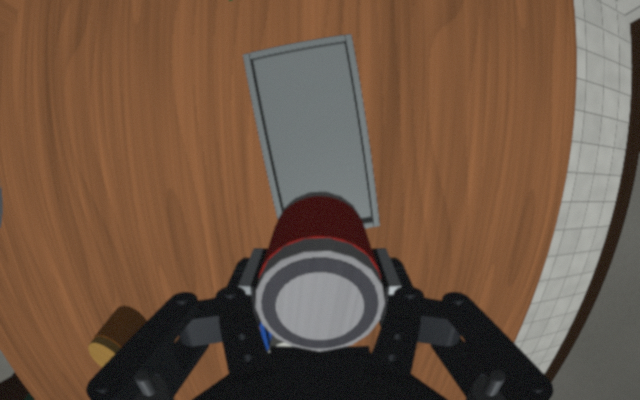

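Tin held upright. Grey tray rim corners read (245,56), (351,36) and (378,226).

```bash
python3 - <<'E'
from h import *
cam=dict(vertical_fov=65.70646984690485,cx=319.377,cy=198.739,R=[[0.9999990386650366,-0.0012186808224131712,-0.0006614272895393987],[-0.0009440941236893872,-0.9477789301139069,0.3189266503734463],[-0.0010155566413943833,-0.3189257193284887,-0.9477791695302854]],t=[-0.6421689892102805,-0.05509347646303919,0.2899741982108804])
a,b,c=[fish(*p,.018,cam) for p in((245,56),(351,36),(378,226))]
print(a,b,c,"centre",(a+c)/2,np.hypot(*(a-b)),np.hypot(*(b-c)))
m=(a+c)/2;u=(b-c)/np.hypot(*(b-c));print(m+.042*u,m-.042*u)
E
```

```text
[0.57698493 0.07956395] [0.66964062 0.09572399] [ 0.69932204 -0.08085265] centre [ 0.63815349 -0.00064435] 0.09405436078624531 0.1790538917274912
[0.63119123 0.04077457] [ 0.64511575 -0.04206327]
```

```bash
python3 -m handwheel '[[0,0.2,2,0,0,0,1],[0,0,4,0,0,0,1],[0,0,3.4,0,0,0,1],[0,0,1.3,0,0,0,1],[0,0,0.4,0,0,0,1]]';python3 -m handwheel '[[0,0,0.2,0,0,0,1],[0,0,0,0,0,0,1]]';python3 -m handwheel '[[0,0,0.1,0,0,0,1],[0,0,0,0,0,0,1]]';python3 -m handwheel '[[0,0,0.1,0,0,0,1],[0,0,0,0,0,0,1]]'
```

```text
t: 18.15
position: [0.6428, -0.0414, 0.0382]
tcp_rot: [-0.001, 0.707, 0.707, -0.0]
ft_force: [0.3, 0.2, 0.1]
gripper_width: 0.053
gripper_force: 63.1
t: 18.35
position: [0.6442, -0.0418, 0.0384]
tcp_rot: [0.001, 0.707, 0.707, 0.001]
ft_force: [-0.2, -0.7, -1.3]
gripper_width: 0.0528
gripper_force: 63.1
t: 18.55
position: [0.6438, -0.0418, 0.0366]
tcp_rot: [0.0, 0.707, 0.707, 0.0]
ft_force: [-0.6, 0.0, -0.9]
gripper_width: 0.053
gripper_force: 63.1
t: 18.75
position: [0.6438, -0.0418, 0.0358]
tcp_rot: [0.0, 0.707, 0.707, 0.0]
ft_force: [-3.4, 0.2, 8.9]
gripper_width: 0.0529
gripper_force: 64.0
```

```bash
python3 -m handwheel '[[0,0,-0.1,0,0,0,1],[0,0,0,0,0,0,0.4],[0,0,0,0,0,0,-0.2],[0,0,0,0,0,0,-1],[0,0,0,0,0,0,-1]]'; python3 -m handwheel '[[0,0,0,0,0,0,-1],[0,0,-1.5,0,0,0,-1],[0,0,-5,0,0,0,-1],[0,0,-5,0,0,0,-1],[0,0,-5,0,0,0,-1]]';python3 -m handwheel '[[3.55,-3.42,0,0,0,0,-1],[3.55,-3.42,0,0,0,0,-1],[3.55,-3.42,0,0,0,0,-1],[3.55,-3.42,0,0,0,0,-1],[3.55,-3.42,0,0,0,0,-1]]' >/dev/null;python3 -m handwheel '[[3.55,-3.42,0,0,0,0,-1],[3.55,-3.42,0,0,0,0,-1],[3.55,-3.42,0,0,0,0,-1],[0,0,0,0,0,0,-1],[0,0,0,0,0,0,-1]]'
python3 - <<'E'
from station import cams
import cv2
c=cams.capture("wrist");cv2.imwrite("pics/w6.png",c["color"][:,:,::-1]);print({k:c[k].tolist() for k in("R","t")})
E
```

```text
t: 19.25
position: [0.6435, -0.0418, 0.0357]
tcp_rot: [-0.0, 0.707, 0.707, -0.0]
ft_force: [0.3, 0.1, 0.1]
gripper_width: 0.0794
gripper_force: 0.0
t: 19.75
position: [0.6431, -0.0417, 0.2041]
tcp_rot: [0.0, 0.707, 0.707, 0.0]
ft_force: [0.9, -0.8, -0.2]
gripper_width: 0.0856
gripper_force: 0.0
t: 20.75
position: [0.3696, 0.2431, 0.202]
tcp_rot: [0.0, 0.706, 0.708, 0.001]
ft_force: [0.1, -0.1, 0.4]
gripper_width: 0.0855
gripper_force: 0.0
{'R': [[0.9999960621054942, 0.0021523896107940583, 0.0018008310497057323], [0.0014664137292001705, -0.947878557933428, 0.31862844982961114], [0.0023927817035934774, -0.31862455434101367, -0.9478779815813377]], 't': [-0.37104336550569383, 0.19770322939777618, 0.429315666047443]}
```

View pics/w6.png

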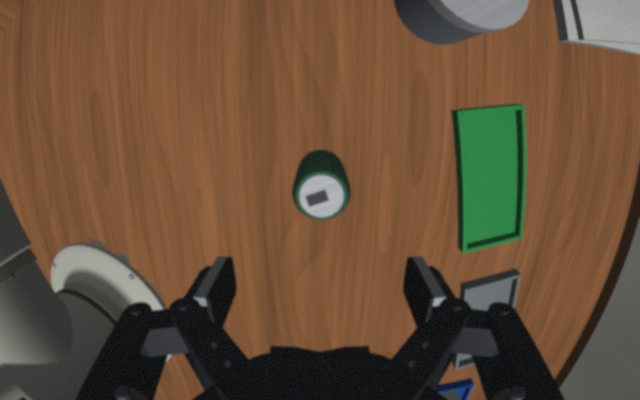

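Can top at (321,196). Green tray rim corners read (455,110), (522,104), (523,237), (461,251).

```bash
python3 - <<'E'
from h import *
cam=dict(vertical_fov=65.70646984690485,cx=319.377,cy=198.739,R=[[0.9999960621054942,0.0021523896107940583,0.0018008310497057323],[0.0014664137292001705,-0.947878557933428,0.31862844982961114],[0.0023927817035934774,-0.31862455434101367,-0.9478779815813377]],t=[-0.37104336550569383,0.19770322939777618,0.429315666047443])
print(fish(321,196,.092,cam));a=[fish(*p,.018,cam) for p in((455,110),(522,104),(523,237),(461,251))];print(np.array(a),np.mean(a,0))
E
```

```text
[0.3717496  0.24255452]
[[0.52084271 0.31933054]
 [0.61496647 0.336269  ]
 [0.65265511 0.15973588]
 [0.5535089  0.14431377]] [0.5854933 0.2399123]
```

```bash
python3 -m handwheel '[[-0.05,0.1,3,0,0,0,-1],[0,0,5,0,0,0,-1],[0,0,5,0,0,0,-1],[0,0,2.9,0,0,0,-1],[0,0,1,0,0,0,-1]]'; python3 -m handwheel '[[0,0,0,0,0,0,0],[0,0,0,0,0,0,0.3],[0,0,0,0,0,0,1],[0,0,0,0,0,0,1],[0,0,0,0,0,0,1]]';python3 -m handwheel '[[0,0,0,0,0,0,1],[0,0,0,0,0,0,1]]';  python3 -m handwheel '[[0,0,-1,0,0,0,1],[0,0,-3,0,0,0,1],[0,0,-3,0,0,0,1],[0,0,-3,0,0,0,1],[0,0,-2,0,0,0,1]]'
```

```text
t: 21.3
position: [0.3706, 0.2403, 0.0294]
tcp_rot: [-0.001, 0.708, 0.706, -0.002]
ft_force: [0.5, 0.5, -0.2]
gripper_width: 0.0852
gripper_force: 0.0
t: 21.8
position: [0.3724, 0.2423, 0.0339]
tcp_rot: [0.001, 0.707, 0.707, 0.002]
ft_force: [-0.1, -2.5, 5.4]
gripper_width: 0.052
gripper_force: 62.5
t: 22.0
position: [0.3724, 0.2422, 0.0339]
tcp_rot: [0.001, 0.707, 0.707, 0.002]
ft_force: [0.6, -1.9, 6.1]
gripper_width: 0.0518
gripper_force: 62.5
t: 22.5
position: [0.3716, 0.2421, 0.1557]
tcp_rot: [0.001, 0.707, 0.707, 0.002]
ft_force: [-0.1, 0.4, -0.8]
gripper_width: 0.0515
gripper_force: 62.6
```

```bash
python3 -m handwheel '[[-1,1.3,0,0,0,0,1],[-2.4,3.1,0,0,0,0,1],[-2.4,3.1,0,0,0,0,1],[-2.4,3.1,0,0,0,0,1],[-2.4,3.1,0,0,0,0,1]]'>/dev/null;python3 -m handwheel '[[-2.4,3.1,0,0,0,0,1],[-2.4,3.1,0,0,0,0,1],[-2.4,3.1,0,0,0,0,1],[-1.5,1.9,0,0,0,0,1],[-0.8,1,0,0,0,0,1]]'>/dev/null;python3 -m handwheel '[[0,0,0,0,0,0,1],[0,0,0,0,0,0,1]]';python3 -m handwheel '[[0,0,2,0,0,0,1],[0,0,4,0,0,0,1],[0,0,3.4,0,0,0,1],[0,0,1.3,0,0,0,1],[0,0,0.4,0,0,0,1]]';python3 -m handwheel '[[0,0,0,0,0,0,1],[0,0,0,0,0,0,1]]'
```

```text
t: 23.7
position: [0.6294, 0.0414, 0.1524]
tcp_rot: [-0.0, 0.707, 0.707, 0.0]
ft_force: [0.3, 0.1, 0.5]
gripper_width: 0.0516
gripper_force: 62.6
t: 24.2
position: [0.6291, 0.0415, 0.0404]
tcp_rot: [-0.001, 0.707, 0.707, -0.0]
ft_force: [-0.3, 0.2, -0.0]
gripper_width: 0.0518
gripper_force: 62.6
t: 24.4
position: [0.6307, 0.0409, 0.0427]
tcp_rot: [0.001, 0.707, 0.707, 0.001]
ft_force: [-0.1, -0.2, -0.5]
gripper_width: 0.0514
gripper_force: 62.6
```

```bash
python3 -m handwheel '[[0,0,0.3,0,0,0,1],[0,0,0,0,0,0,1]]';python3 -m handwheel '[[0,0,0.15,0,0,0,1],[0,0,0,0,0,0,1]]';python3 -m handwheel '[[0,0,0.1,0,0,0,1],[0,0,0,0,0,0,1]]'
```

```text
t: 24.6
position: [0.6301, 0.0407, 0.0383]
tcp_rot: [0.0, 0.707, 0.707, 0.0]
ft_force: [-0.4, 1.1, -0.2]
gripper_width: 0.0522
gripper_force: 62.6
t: 24.8
position: [0.6302, 0.0407, 0.0379]
tcp_rot: [0.0, 0.707, 0.707, 0.0]
ft_force: [-8.2, 0.3, 17.0]
gripper_width: 0.0518
gripper_force: 64.1
t: 25.0
position: [0.6303, 0.0407, 0.0379]
tcp_rot: [0.001, 0.707, 0.707, 0.0]
ft_force: [-13.5, -0.9, 29.7]
gripper_width: 0.0517
gripper_force: 65.2
```

Touching. Release and go above the jar, then check the four before gripping it.

```bash
python3 -m handwheel '[[0,0,-0.2,0,0,0,1],[0,0,0,0,0,0,0.4],[0,0,0,0,0,0,-0.2],[0,0,0,0,0,0,-1],[0,0,0,0,0,0,-1]]'; python3 -m handwheel '[[0,0,0,0,0,0,-1],[0,0,-1.5,0,0,0,-1],[0,0,-5,0,0,0,-1],[0,0,-5,0,0,0,-1],[0,0,-5,0,0,0,-1]]';python3 -m handwheel '[[-3.58,-3.25,0,0,0,0,-1],[-3.58,-3.25,0,0,0,0,-1],[-3.58,-3.25,0,0,0,0,-1],[-3.58,-3.25,0,0,0,0,-1],[-3.58,-3.25,0,0,0,0,-1]]' >/dev/null;python3 -m handwheel '[[-3.58,-3.25,0,0,0,0,-1],[-3.58,-3.25,0,0,0,0,-1],[-3.58,-3.25,0,0,0,0,-1],[0,0,0,0,0,0,-1],[0,0,0,0,0,0,-1]]'
python3 - <<'E'
from station import cams
import cv2,numpy as np
a=cams.capture("top")["color"][130:275,190:450,::-1];c=cams.capture("wrist")
a=cv2.resize(a,(520,290),interpolation=cv2.INTER_CUBIC);b=c["color"][100:400,60:580,::-1]
cv2.imwrite("pics/t7.png",np.vstack([a,b]));print({k:c[k].tolist() for k in("R","t")})
E
```

```text
t: 25.5
position: [0.6299, 0.0407, 0.0371]
tcp_rot: [-0.0, 0.707, 0.707, -0.0]
ft_force: [0.7, 0.7, 0.8]
gripper_width: 0.0789
gripper_force: 0.0
t: 26.0
position: [0.6295, 0.0408, 0.2055]
tcp_rot: [0.0, 0.707, 0.707, 0.0]
ft_force: [0.3, -0.9, 0.6]
gripper_width: 0.0852
gripper_force: 0.0
t: 27.0
position: [0.3692, -0.2462, 0.2033]
tcp_rot: [0.001, 0.708, 0.706, 0.0]
ft_force: [0.3, -0.2, -0.1]
gripper_width: 0.0853
gripper_force: 0.0
{'R': [[0.9999984414443778, -0.001421872200473533, 0.0010466079788200636], [-0.0016817683153171872, -0.9475669560665505, 0.3195528679672679], [0.0005373677971412419, -0.31955413007848615, -0.9475678704903587]], 't': [-0.3710400056591921, -0.2647129584437442, 0.27504483241786387]}
```

View pics/t7.png

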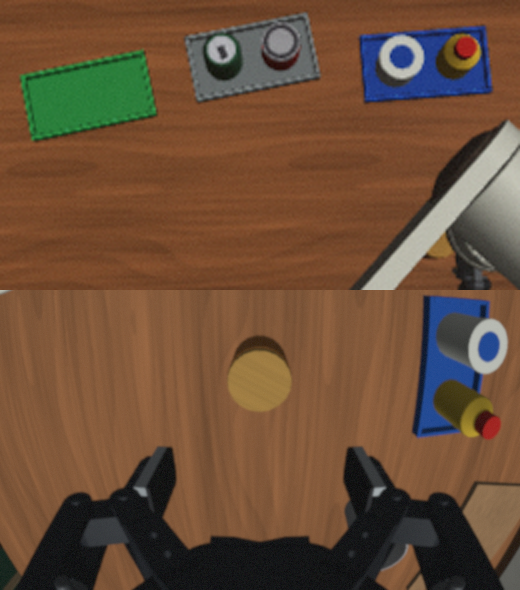

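All four stand in their trays, and the jar lid at wrist pixel (320,190) sits centred as the others were. Grip the jar.

```bash
python3 -m handwheel '[[0.05,0.1,3,0,0,0,-1],[0,0,5,0,0,0,-1],[0,0,5,0,0,0,-1],[0,0,3,0,0,0,-1],[0,0,1,0,0,0,-1]]'; python3 -m handwheel '[[0,0,0,0,0,0,0],[0,0,0,0,0,0,0.3],[0,0,0,0,0,0,1],[0,0,0,0,0,0,1],[0,0,0,0,0,0,1]]';python3 -m handwheel '[[0,0,0,0,0,0,1],[0,0,0,0,0,0,1]]';  python3 -m handwheel '[[0,0,-1,0,0,0,1],[0,0,-3,0,0,0,1],[0,0,-4,0,0,0,1],[0,0,-4,0,0,0,1],[0,0,-3,0,0,0,1]]'
```

```text
t: 27.6
position: [0.3704, -0.2429, 0.0297]
tcp_rot: [-0.002, 0.706, 0.708, 0.0]
ft_force: [0.6, 0.5, 0.4]
gripper_width: 0.0853
gripper_force: 0.0
t: 28.1
position: [0.3719, -0.2457, 0.0342]
tcp_rot: [0.002, 0.707, 0.707, 0.0]
ft_force: [0.4, 1.5, 9.9]
gripper_width: 0.0587
gripper_force: 65.3
t: 28.3
position: [0.3719, -0.2457, 0.0342]
tcp_rot: [0.002, 0.707, 0.707, 0.0]
ft_force: [1.3, 2.9, 9.9]
gripper_width: 0.0588
gripper_force: 65.3
t: 28.8
position: [0.3709, -0.2451, 0.1862]
tcp_rot: [0.002, 0.707, 0.707, 0.0]
ft_force: [0.7, -0.8, -2.6]
gripper_width: 0.0588
gripper_force: 65.2
```

```bash
python3 -m handwheel '[[1.5,0.7,0,0,0,0,1],[3.9,1.72,0,0,0,0,1],[3.9,1.72,0,0,0,0,1],[3.9,1.72,0,0,0,0,1],[3.9,1.72,0,0,0,0,1]]'>/dev/null;python3 -m handwheel '[[3.9,1.72,0,0,0,0,1],[3.9,1.72,0,0,0,0,1],[3.9,1.72,0,0,0,0,1],[3.9,1.72,0,0,0,0,1],[3.9,1.72,0,0,0,0,1]]'>/dev/null;python3 -m handwheel '[[3.9,1.72,0,0,0,0,1],[3.9,1.72,0,0,0,0,1],[2.6,1.2,0,0,0,0,1],[1.3,0.6,0,0,0,0,1],[0,0,0,0,0,0,1]]'>/dev/null
python3 -m handwheel '[[0,0,0,0,0,0,1],[0,0,2,0,0,0,1],[0,0,4,0,0,0,1],[0,0,4,0,0,0,1],[0,0,2.7,0,0,0,1]]';python3 -m handwheel '[[0,0,1,0,0,0,1],[0,0,0.3,0,0,0,1],[0,0,0,0,0,0,1],[0,0,0,0,0,0,1]]'
```

```text
t: 30.8
position: [0.5842, 0.2362, 0.0534]
tcp_rot: [-0.0, 0.708, 0.706, -0.001]
ft_force: [1.1, 0.7, -1.7]
gripper_width: 0.0586
gripper_force: 65.2
t: 31.2
position: [0.5861, 0.2379, 0.0442]
tcp_rot: [0.001, 0.707, 0.707, 0.001]
ft_force: [1.3, 0.5, -1.6]
gripper_width: 0.0585
gripper_force: 65.2
```

```bash
python3 -m handwheel '[[0,0,0.3,0,0,0,1],[0,0,0,0,0,0,1]]';python3 -m handwheel '[[0,0,0.15,0,0,0,1],[0,0,0.05,0,0,0,1],[0,0,0,0,0,0,1]]';python3 -m handwheel '[[0,0,0.1,0,0,0,1],[0,0,0,0,0,0,1]]'
```

```text
t: 31.4
position: [0.5854, 0.2379, 0.0397]
tcp_rot: [0.0, 0.707, 0.707, 0.0]
ft_force: [-0.3, -0.2, -2.2]
gripper_width: 0.0588
gripper_force: 65.2
t: 31.7
position: [0.5854, 0.238, 0.0382]
tcp_rot: [0.0, 0.707, 0.707, 0.0]
ft_force: [-4.3, -1.4, 8.9]
gripper_width: 0.0581
gripper_force: 66.5
t: 31.9
position: [0.5855, 0.2381, 0.0382]
tcp_rot: [0.0, 0.707, 0.707, 0.001]
ft_force: [-9.7, -2.7, 20.5]
gripper_width: 0.0586
gripper_force: 67.6
```

Release, rise, draw back and check.

```bash
python3 -m handwheel '[[0,0,-0.15,0,0,0,1],[0,0,0,0,0,0,0.4],[0,0,0,0,0,0,-0.2],[0,0,0,0,0,0,-1],[0,0,0,0,0,0,-1]]'; python3 -m handwheel '[[0,0,0,0,0,0,-1],[0,0,-1.5,0,0,0,-1],[0,0,-5,0,0,0,-1],[0,0,-5,0,0,0,-1],[0,0,-5,0,0,0,-1]]';python3 -m handwheel '[[0,-4,0,0,0,0,-1],[0,-4,0,0,0,0,-1],[0,-4,0,0,0,0,-1],[0,-4,0,0,0,0,-1],[0,-4,0,0,0,0,-1]]';python3 -m handwheel '[[0,0,0,0,0,0,-1],[0,0,0,0,0,0,-1],[0,0,0,0,0,0,-1]]'>/dev/null
python3 - <<'E'
from station import cams
import cv2,numpy as np
a=cams.capture("top")["color"][120:280,120:520,::-1];c=cams.capture("scene")["color"][130:290,100:520,::-1]
cv2.imwrite("pics/t8.png",np.vstack([cv2.resize(a,(750,300)),cv2.resize(c,(750,286))]))
E
```

```text
t: 32.4
position: [0.5853, 0.2379, 0.0377]
tcp_rot: [-0.0, 0.707, 0.707, -0.0]
ft_force: [0.5, 0.4, 0.5]
gripper_width: 0.0849
gripper_force: 0.0
t: 32.9
position: [0.5849, 0.2378, 0.206]
tcp_rot: [0.0, 0.707, 0.707, 0.0]
ft_force: [1.3, -0.0, -0.2]
gripper_width: 0.0855
gripper_force: 0.0
t: 33.4
position: [0.3836, 0.2378, 0.2038]
tcp_rot: [0.0, 0.707, 0.707, 0.001]
ft_force: [-0.2, 0.8, 0.7]
gripper_width: 0.085
gripper_force: 0.0
```

View pics/t8.png

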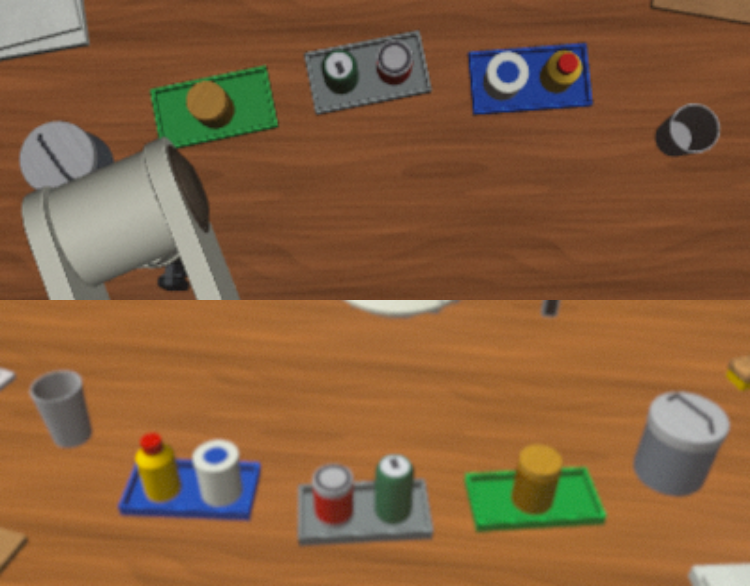

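All five stand upright in the right trays, and the lunch tin (58,155) and tumbler (690,130) are undisturbed.

```bash
python3 -c "
from station import robot
print(robot.finish_job())"
```

```text
the job is handed in; nothing more can be done
None
```

The job is handed in: all five empties stand upright in their correct trays, the jar was done last, and the lunch tin and tumbler were left where they were, at about 34 s on the robot's clock.

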